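Slide the hook tray along the rail into its corner bay

TASK

Put the open hook tray away on the tying station using only your fingertips: push it back until its long side lies flat against the rail, then slide it along, keeping it against the rail, until it is fully home in the corner bay, up against the end wall, and take your hand away. The hooks lie loose in it, so keep it flat on the board the whole way, never lifted or tipped. Leave everything else where it stands.

Things in the scene. Friction and masses are not known exactly. Their poses are not given: they have to be found in the camera images.
- station: Fixed plywood tying station: board 300 mm deep (x) by 440 mm wide (y), 12 mm thick; origin at the centre of its underside, on the table; z up, x away from the robot towards the rail, y along the rail towards the corner bay (robot's left). Board top at z = 12 mm. Thread spools (26 mm across, tops 46 mm above the table) stand behind the rail at x = 124 mm.
- rail (a point): Middle of the rail's foot, on its face towards the robot: at (85, 0, 12) mm in the station's frame, same axes. The straight wooden rail is 12 mm thick, 22 mm tall above the board and runs along y from -202 to +202 mm; the bay is at its +y end.
- bay_corner (a point): Inner corner of the bay, where the rail's face, the end wall's inner face and the board's top meet: at (85, 190, 12) mm in the station's frame, same axes. The end wall is 22 mm tall above the board and 12 mm thick. The bay is 53 mm wide (x), 55 mm long (y), open towards -y.
- bay_mouth (a point): End of the bay's front lip, on its inner face at board height: at (32, 135, 12) mm in the station's frame, same axes. The lip is 8 mm thick and 14 mm tall above the board, runs parallel to the rail from the end wall to this point and then splays outwards for 20 mm, to about (19, 118). The tray standing home sticks out of the mouth by 17 mm.
- hook_tray: Loose grey plastic open tray with two cross dividers and fish hooks in it, 48 mm (x) by 72 mm (y) and 18 mm tall, walls 3 mm, 60 to 130 g; slides on the board. Origin at the centre of its underside; x, y along its sides, z up. It starts flat on the board in front of the rail, turned up to 0.3 rad. Fully home its origin is at about (61, 154, 12) mm in the station's frame, square to it.
- wax_tin: Bystander: round aluminium tin, 50 mm across, 19 mm tall, on the board, origin at the centre of its underside. It and the tray may have changed places.
- cement: Bystander: small amber jar of head cement with a black cap, 30 mm across, 52 mm tall, on the board, origin at the centre of its underside.
- stacker: Bystander: brass hair stacker, a standing waisted cylinder 32 mm across, 60 mm tall, on the board, origin at the centre of its underside.
- bobbin: Bystander: thread bobbin holder lying on the table to the left, about 150 mm long, origin near its middle, underneath.
- scissors: Bystander: scissors lying on the table to the left, about 120 mm long, origin at the pivot, underneath.
- fly_box: Bystander: closed green fly box, 75 x 115 x 29 mm, on the table to the right, origin at the centre of its underside.
- bead_tube: Bystander: clear tube of beads with a yellow cap, 23 mm across, 60 mm tall, standing on the table to the left, origin at the centre of its underside.
- vise: Fixed tying vise to the right of the station: black base 130 x 100 x 16 mm, steel post and head up to 225 mm tall; origin at the centre of its underside.

How it is judged:
By the outcome, as a careful person would: the job done as asked, in the order asked, and still so for the second after the job is handed in, with the robot touching nothing.
It also fails if it takes over 54 s, if anything falls off the work surface, if the arm or the gripper's body presses on something with over 40 N, if the wrist force passes 120 N, or if a joint passes its speed limit or range.

ROBOT

A 6-joint arm with a two-finger parallel gripper is mounted at the origin on the work surface. World frame = base frame: x ahead of the robot, y to its left, z up, the work surface at z = 0. Lengths are in m, angles in rad, forces in N, time in s.
With the tool pointing down it reaches from about 0.25 to 0.725 m from the base axis. Payload 4 kg.
Tool frame: the origin (TCP) lies midway between the tips of the shut fingers; the grasp point (between the pads) lies 19 mm behind it (bot.grip_point_offset is the distance from the TCP to the grasp point, in m); z points along the fingers, y is the line along which they close (so a half turn about z gives the same grasp; the last joint's range is limited). The gripper opens to 85 mm and grips with 20 to 120 N. Pads are 22 mm wide; open, the fingers measure 114 mm over their backs; the gripper's body (76 mm by 85 mm) begins 54 mm behind the grasp point. The pads swing forward as they close: fully open they stand 13 mm farther back than shut.
Start: joints at [-1.271, 0.241, 0.005, 1.335, 0, 1.571], TCP at [0.148, -0.478, 0.197] pointing down, gripper open.
Joint ranges: [-2.72, 2.72], [-1.05, 1.87], [-1.09, 1.28], [-1.99, 2.15], [-1.42, 1.44], [-3.14, 3.14]. Speed limits (rad/s): [2.79, 2.79, 3.14, 3.14, 3.14, 3.14].

INTERFACE

Orientations are given as a unit quaternion [x, y, z, w].
In Python, from workcell import bot gives the robot as it stands.
- The arm moves only by the tool step_arm, never from a script. Its argument "targets" is text: rows parted by semicolons, each of 7 numbers parted by spaces: the opening, from -1 (shut) to 1 (fully open), so that 0 is half open, then the shift along the world's x, y, z normalised to -1 to 1, where 1 is 0.5 m, then the turn, a rotation vector about the world's x, y, z normalised to -1 to 1, where 1 is pi/4 rad. In form: gripper x y z wx wy wz; .... A call has 1 to 10 rows; each row is the pose to reach, as a shift and turn from the pose commanded when the call began; what a row does not reach only later rows make up. A row lasts 1/12 s, in which the tool goes at most 41.7 mm and 7.16 degrees, less where a joint would pass 70% of its speed; a pose out of reach is approached as far as the arm can. A call with a number of a shift or a turn outside -1 to 1 is refused whole. A call with a gripper value outside its range is refused whole. The fingers move at their own pace and stop on an object; the grip force is fixed at half the most. Time passes only in rows, so rows that repeat a pose let the fingers close. It gives the time, the measured TCP pose, the force, the opening and the grip force at its end, in the units of the state.
- bot.get_obs(): the state, without advancing time (a new reading comes with each control period).
- bot.camera(name): name is "side" or "top"; returns the picture (480x640x3 uint8, red, green, blue); there is no depth.
- bot.camera_info(name): a dict with "vertical_fov" (degrees; the focal length in pixels is half the picture's height over the tangent of half this angle, whatever the lens; pixels are square), "cx", "cy" (the principal point, pixels), "pose" (4x4, takes a point from camera to world coordinates). Camera axes: x right, y up, looking along -z (the intrinsics and any distortion apply to the point x, -y, -z); pixel columns grow to the right and rows downward; lengths in m; the calibration is good to about 2 mm. A picture is of the moment at which its call begins. camera_info takes no time and is no camera call.
- bot.job_done(): hands the job in; it is judged then, once.
The state is a dict: "clock": time; "joint_pos": joint angles; "joint_vel": joint speeds; "tau": joint torques, N m; "eef_pos": TCP position; "tool_rot": TCP orientation; "ft_force": force on the tool from outside, world axes, zero at the start; "ft_torque": the same for the moment, N m; "grip_width": finger opening in m; "grasp_force": force on a finger pad.
Only numpy, scipy, OpenCV 4.12 (cv2) and the standard library are available. Lean on these libraries where they do the work, as an engineer would, in place of code of your own. Each camera call takes 0.05 s, during which the arm holds its last target. There are 200 camera calls.

## Working session

There is one attempt and no reset: what is moved stays moved. The work goes in short steps, Python scripts to look and compute and a tool call to move; the robot and the scene stay as the last step left them, time stands still between calls to the robot, and variables do not carry over. Pictures are saved under pics/ and viewed, at most 10 in all, crops included, and the job is handed in when it is done.

Besides the shell and the picture viewer there is one more tool, called after ">>>" by a JSON object that holds its "api" and its "payload". step_arm: Moves the arm, as the interface text tells. Scaled input: -1 to 1 covers 0.5 m each way for a shift and pi/4 rad each way for a turn. Its arguments: {"type":"object","properties":{"targets":{"type":"string"}},"required":["targets"]}

```bash
mkdir -p pics
python3 - <<'E'
from workcell import bot
import cv2
for n in("top","side"):
    cv2.imwrite(f"pics/{n}0.png",cv2.cvtColor(bot.camera(n),cv2.COLOR_RGB2BGR)); print(n,bot.camera_info(n))
o=bot.get_obs();print(o["clock"],o["eef_pos"],o["tool_rot"],o["grip_width"])
E
```

```text
top {'vertical_fov': 48.87840969288173, 'cx': 313.00272064658606, 'cy': 237.52626089239652, 'pose': array([[ 0.01211042,  0.98916685, -0.14629519,  0.35192095],
       [-0.99990443,  0.01295552,  0.00482524, -0.01544911],
       [ 0.0066683 ,  0.14622277,  0.98922921,  1.35717983],
       [ 0.        ,  0.        ,  0.        ,  1.        ]])}
side {'vertical_fov': 54.69154440550824, 'cx': 320.7777183074808, 'cy': 241.25274729912047, 'pose': array([[-0.91583582,  0.23238048, -0.32748138,  0.23496885],
       [-0.40151532, -0.54110821,  0.73890957,  0.75931494],
       [-0.00549471,  0.80820865,  0.5888706 ,  0.65508651],
       [ 0.        ,  0.        ,  0.        ,  1.        ]])}
0.1 [ 0.14750092 -0.47708231  0.19610542] [ 9.88782975e-01  1.49356429e-01 -1.22149681e-04 -9.33420618e-04] 0.0855066186326971
```

View pics/top0.png

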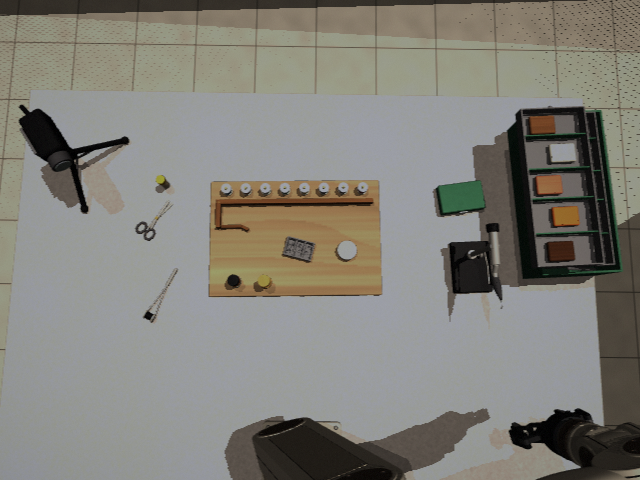

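View pics/side0.png

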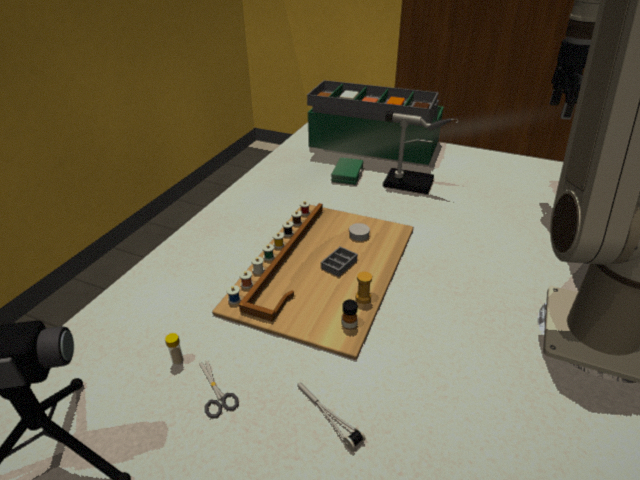

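The top view shows the board at about (208–382, 180–296), the tray at (298,248), the tin at (346,251), the jar and stacker at (234,281) and (264,282), and the bay at upper left. I'll enlarge both views.

Run:
```python
import cv2
a=cv2.imread("pics/top0.png")[172:304,200:392]; cv2.imwrite("pics/topc.png",cv2.resize(a,None,fx=4,fy=4,interpolation=cv2.INTER_CUBIC))
a=cv2.imread("pics/side0.png")[200:360,212:418]; cv2.imwrite("pics/sidec.png",cv2.resize(a,None,fx=3.6,fy=3.6,interpolation=cv2.INTER_CUBIC))
```

```text
(no output)
```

View pics/topc.png

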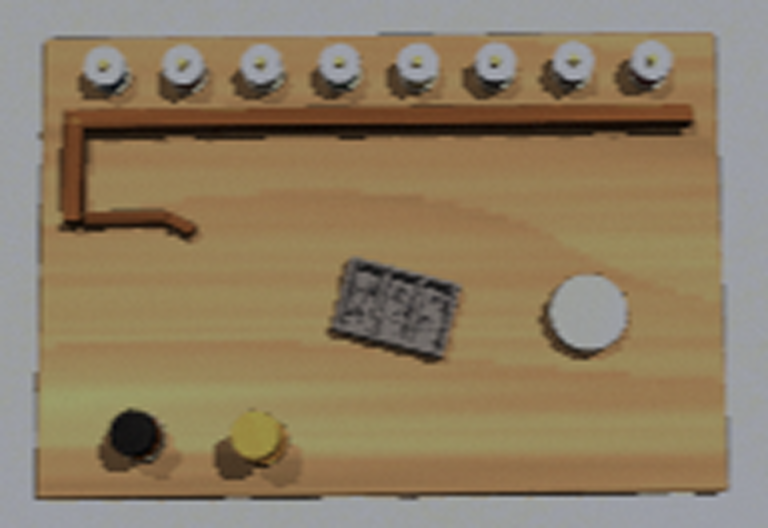

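View pics/sidec.png

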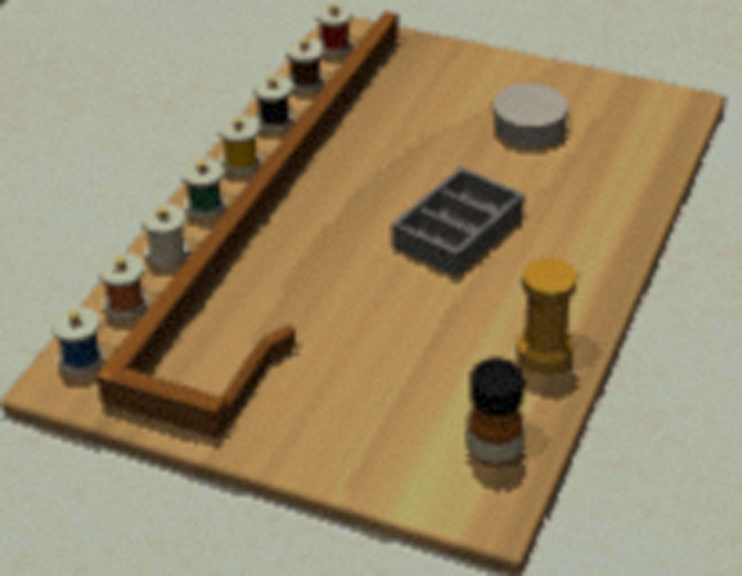

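Station, tray and bystander pixels read from the crops. Next I fit the station and tray poses from both cameras.

```bash
cat > h.py <<'E'
import numpy as np, cv2
from scipy.optimize import least_squares
from workcell import bot
C={n:bot.camera_info(n) for n in("top","side")}
def proj(n,P):
    c=C[n];f=240/np.tan(np.radians(c["vertical_fov"]/2));T=np.linalg.inv(c["pose"])
    q=np.atleast_2d(P)@T[:3,:3].T+T[:3,3]
    return np.c_[c["cx"]+f*q[:,0]/-q[:,2],c["cy"]-f*q[:,1]/-q[:,2]]
def ray(n,uv,z):
    c=C[n];f=240/np.tan(np.radians(c["vertical_fov"]/2));uv=np.atleast_2d(uv)
    d=np.c_[(uv[:,0]-c["cx"])/f,-(uv[:,1]-c["cy"])/f,-np.ones(len(uv))]@c["pose"][:3,:3].T
    o=c["pose"][:3,3];return o+d*((z-o[2])/d[:,2])[:,None]
def pl(p,L):
    c,s=np.cos(p[2]),np.sin(p[2]);L=np.atleast_2d(L)
    return np.c_[p[0]+c*L[:,0]-s*L[:,1],p[1]+s*L[:,0]+c*L[:,1],L[:,2]]
def fit(obs,p0):
    r=lambda p:np.concatenate([(proj(n,pl(p,L))-uv).ravel() for n,L,uv in obs])
    s=least_squares(r,p0,loss="soft_l1");return s.x,s.fun if 0 else r(s.x)
tc=lambda a:(np.array(a)+.5)/4-.5+[200,172]
sc=lambda a:(np.array(a)+.5)/3.6-.5+[212,200]
E
python3 - <<'E'
from h import *
S1=np.array([[150,220,12],[150,-220,12],[-150,-220,12],[-150,220,12],[97,-202,34],[85,-202,34],[97,202,34],[85,190,34]])/1e3
u1=tc([(44,40),(715,34),(727,490),(37,497),(692,106),(692,122),(65,112),(84,130)])
S2=np.array([[150,220,12],[-150,220,12],[-150,-220,12],[97,-202,34],[85,190,34]])/1e3
u2=sc([(5,408),(520,570),(724,98),(388,12),(128,372)])
T=np.array([[24,36],[24,-36],[-24,-36],[-24,36]])/1e3
T=np.c_[T,np.full(4,.030)]
t1=tc([(350,260),(460,287),(441,358),(331,332)]);t2=sc([(394,226),(460,170),(523,202),(456,263)])
for o,t in(([("top",S1,u1)],[("top",T,t1)]),([("side",S2,u2)],[("side",T,t2)]),([("top",S1,u1),("side",S2,u2)],[("top",T,t1),("side",T,t2)])):
    s,r=fit(o,[.45,0,0]);t,rt=fit(t,[.45,0,-.2]);print("st",s.round(4),r.round(1));print("tray",t.round(4),rt.round(1))
    c,q=np.cos(s[2]),np.sin(s[2]);d=t[:2]-s[:2];print("tray in st",c*d[0]+q*d[1],-q*d[0]+c*d[1],t[2]-s[2])
print(pl(s,[[.085,0,0],[.085,.19,0],[.032,.135,0],[.019,.118,0]]).round(4))
print("tin,jar,stk",ray("top",tc([(588,312)]),.031),ray("top",tc([(134,433)]),.064),ray("top",tc([(256,435)]),.072))
E
```

```text
st [0.551  0.0246 0.0239] [-0.3 -0.3  0.1 -0.4  0.7  0.7 -0.6  1.   0.6 -0.4  0.7  0.2 -0.5 -0.3
 -0.6 -0.3]
tray [ 0.5186  0.0145 -0.2304] [-0.1 -0.2 -0.1 -0.2  0.1  0.4 -0.   0. ]
tray in st -0.032632030184940194 -0.009392451914661799 -0.2542719550791832
st [0.5499 0.0287 0.0249] [-2.  -0.5  1.3  0.2  1.9 -0.4 -0.6 -0.  -0.3 -0. ]
tray [ 0.5197  0.02   -0.2409] [-0.9  0.9  0.3  0.4  0.5 -0.6 -0.  -0.7]
tray in st -0.030480928370500752 -0.007937561371818874 -0.2658691485070298
st [0.5508 0.0259 0.0235] [-0.8 -0.2 -0.3 -0.3  0.1  0.8 -1.1  1.   0.1 -0.3  0.3  0.3 -1.  -0.3
 -1.1 -0.2 -1.6 -1.7  1.2 -1.1  2.  -1.  -0.3 -0.6 -0.1 -1.2]
tray [ 0.5196  0.0161 -0.2337] [-0.7 -0.6 -0.7 -0.5 -0.6 -0.  -0.7 -0.4 -0.2 -0.   0.8 -0.5  1.1 -1.6
  0.8 -1.8]
tray in st -0.03138552100789773 -0.009010266174658827 -0.25713751171291144
[[0.6357 0.0279 0.    ]
 [0.6313 0.2178 0.    ]
 [0.5796 0.1616 0.    ]
 [0.567  0.1443 0.    ]]
tin,jar,stk [[ 0.51820913 -0.10738572  0.031     ]] [[0.43599864 0.1721743  0.064     ]] [[0.43519489 0.09695577 0.072     ]]
```

>>> {"api": "step_arm", "payload": {"targets": "-0.2 0.3 0.5 -0.1 0 0 -0.352; -0.2 0.3 0.5 -0.1 0 0 -0.352; -0.2 0.3 0.5 -0.1 0 0 -0.352; -0.2 0.3 0.5 -0.1 0 0 -0.352; -0.2 0.3 0.5 -0.1 0 0 -0.352; -0.2 0.3 0.5 -0.1 0 0 -0.352; -0.2 0.3 0.5 -0.1 0 0 -0.352; -0.2 0.3 0.5 -0.1 0 0 -0.352; -0.2 0.3 0.5 -0.1 0 0 -0.352; -0.2 0.3 0.5 -0.1 0 0 -0.352"}}

```text
clock: 0.93
eef_pos: [0.2977, -0.2276, 0.1469]
tool_rot: [1.0, 0.013, -0.0, 0.0]
ft_force: [-0.8, -0.6, 0.6]
grip_width: 0.0338
grasp_force: 0.0
```

>>> {"api": "step_arm", "payload": {"targets": "-0.2 0.326 0.484 -0.1 0 0 0; -0.2 0.326 0.484 -0.1 0 0 0; -0.2 0.326 0.484 -0.1 0 0 0; -0.2 0.326 0.484 -0.1 0 0 0; -0.2 0.326 0.484 -0.1 0 0 0; -0.2 0.326 0.484 -0.1 0 0 0; -0.2 0.326 0.484 -0.1 0 0 0; -0.2 0.326 0.484 -0.1 0 0 0; -0.2 0.326 0.484 -0.1 0 0 0; -0.2 0.326 0.484 -0.1 0 0 0"}}

```text
clock: 1.77
eef_pos: [0.4605, 0.0105, 0.0966]
tool_rot: [1.0, 0.012, -0.001, -0.0]
ft_force: [-1.7, -0.0, 0.5]
grip_width: 0.0342
grasp_force: 0.0
```

>>> {"api": "step_arm", "payload": {"targets": "-0.2 0 0.005 -0.08 0 0 0; -0.2 0 0.005 -0.12 0 0 0; -0.2 0 0.005 -0.16 0 0 0; -0.2 0 0.005 -0.16 0 0 0; -0.2 0 0.005 -0.16 0 0 0"}}

```text
clock: 2.18
eef_pos: [0.4593, 0.0114, 0.0167]
tool_rot: [1.0, 0.012, -0.001, -0.001]
ft_force: [1.5, -0.0, 0.5]
grip_width: 0.0343
grasp_force: 0.0
```

Run:
```python
from workcell import bot
import cv2
a=cv2.cvtColor(bot.camera("side"),cv2.COLOR_RGB2BGR);cv2.imwrite("pics/side1.png",a)
cv2.imwrite("pics/side1c.png",cv2.resize(a[200:360,212:418],None,fx=3.6,fy=3.6,interpolation=cv2.INTER_CUBIC))
o=bot.get_obs();print(o["eef_pos"],o["ft_force"])
```

```text
[0.46076522 0.01171455 0.01778093] [-0.32571123 -0.05146914  0.94197034]
```

View pics/side1c.png

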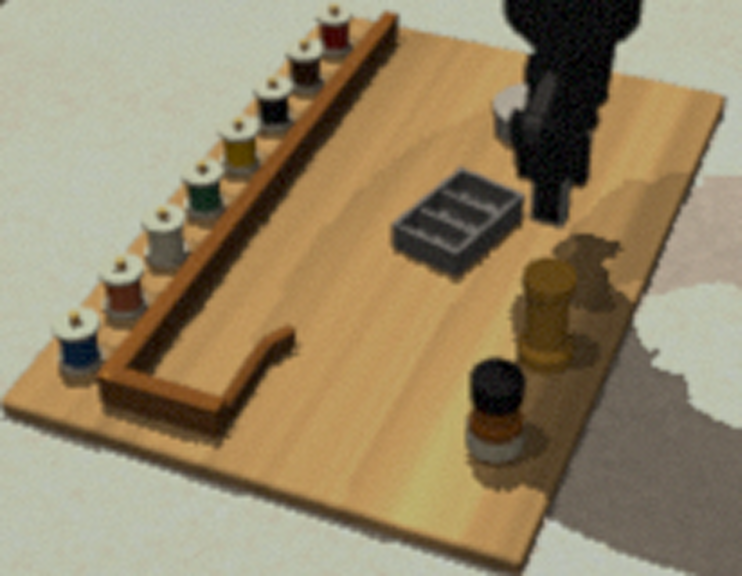

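The near finger is at (550,210), clear in front of the tray with its tip close to the board. Starting the push towards the rail.

>>> {"api": "step_arm", "payload": {"targets": "-0.2 0.012 0 0 0 0 0; -0.2 0.024 0.001 0 0 0 0; -0.2 0.036 0.001 0 0 0 0; -0.2 0.048 0.001 0 0 0 0; -0.2 0.060 0.001 0 0 0 0; -0.2 0.072 0.002 0 0 0 0; -0.2 0.084 0.002 0 0 0 0; -0.2 0.096 0.002 0 0 0 0; -0.2 0.108 0.003 0 0 0 0; -0.2 0.12 0.003 0 0 0 0"}}

```text
clock: 3.07
eef_pos: [0.5213, 0.015, 0.0168]
tool_rot: [1.0, 0.014, -0.0, -0.001]
ft_force: [0.3, 0.6, 1.0]
grip_width: 0.0343
grasp_force: 0.0
```

>>> {"api": "step_arm", "payload": {"targets": "-0.2 0.012 0 0 0 0 0; -0.2 0.024 0.001 0 0 0 0; -0.2 0.036 0.001 0 0 0 0; -0.2 0.048 0.001 0 0 0 0; -0.2 0.056 0.001 0 0 0 0; -0.2 0.064 0.002 0 0 0 0; -0.2 0.072 0.002 0 0 0 0; -0.2 0.08 0.002 0 0 0 0; -0.2 0.08 0.002 0 0 0 0"}}

```text
clock: 3.82
eef_pos: [0.5617, 0.0159, 0.017]
tool_rot: [1.0, 0.014, 0.0, -0.001]
ft_force: [1.3, 0.6, 0.1]
grip_width: 0.0341
grasp_force: 0.0
```

Run:
```python
from workcell import bot
import cv2,numpy as np
b=[]
for n,s,k in(("top",(slice(172,304),slice(200,392)),3),("side",(slice(200,360),slice(212,418)),3)):
    a=cv2.cvtColor(bot.camera(n),cv2.COLOR_RGB2BGR);b.append(cv2.resize(a[s],None,fx=k,fy=k,interpolation=cv2.INTER_CUBIC)[:, :620])
# stack vertically would exceed 600 high; crop relevant rows
top=b[0][0:270,:576];side=b[1][30:350,:576]
cv2.imwrite("pics/m2.png",np.vstack([top,side]))
o=bot.get_obs();print(o["clock"],o["eef_pos"],o["ft_force"])
```

```text
3.9167 [0.56071826 0.01584664 0.01684609] [-0.83845047  0.24956211 -0.90961862]
```

View pics/m2.png

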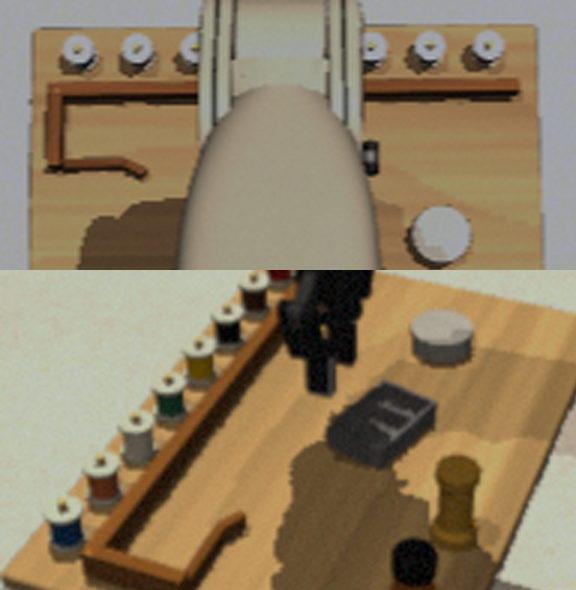

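The tray hasn't moved: it still spans (328–437, 385–465), and the fingers are now on its rail side at (320,390). I'll check where the tips really are.

Run:
```python
from h import *
for p in([.4608,.0117,.0178],[.5607,.0158,.0168]):
  for dy in(-.024,0,.024):
    print(dy,[((proj("side",[p[0],p[1]+dy,z])-[212,200])*3.6).round(0).tolist() for z in(p[2],.025,.03,.035,.04,.06)])
for uv in sc([(550,222)]),sc([(320*1.2,(392-240)*1.2)]):
  print([ray("side",uv,z).round(4).tolist() for z in(.018,.025,.03,.035,.04,.05)])
print(bot.get_obs()["joint_pos"])
```

```text
-0.024 [[[566.0, 222.0]], [[567.0, 213.0]], [[567.0, 207.0]], [[568.0, 200.0]], [[568.0, 194.0]], [[570.0, 167.0]]]
0 [[[553.0, 245.0]], [[554.0, 236.0]], [[554.0, 229.0]], [[555.0, 223.0]], [[555.0, 216.0]], [[557.0, 189.0]]]
0.024 [[[540.0, 269.0]], [[540.0, 260.0]], [[541.0, 253.0]], [[541.0, 247.0]], [[541.0, 240.0]], [[543.0, 213.0]]]
-0.024 [[[413.0, 188.0]], [[413.0, 178.0]], [[413.0, 171.0]], [[413.0, 165.0]], [[413.0, 158.0]], [[413.0, 132.0]]]
0 [[[398.0, 210.0]], [[398.0, 199.0]], [[398.0, 193.0]], [[398.0, 186.0]], [[397.0, 180.0]], [[397.0, 153.0]]]
0.024 [[[382.0, 232.0]], [[382.0, 222.0]], [[382.0, 215.0]], [[382.0, 209.0]], [[382.0, 202.0]], [[381.0, 175.0]]]
[[[0.471, -0.0094, 0.018]], [[0.4684, -0.0009, 0.025]], [[0.4666, 0.0051, 0.03]], [[0.4647, 0.0111, 0.035]], [[0.4629, 0.0172, 0.04]], [[0.4592, 0.0292, 0.05]]]
[[[0.5804, -0.0059, 0.018]], [[0.5766, 0.0025, 0.025]], [[0.5739, 0.0085, 0.03]], [[0.5712, 0.0145, 0.035]], [[0.5685, 0.0205, 0.04]], [[0.5631, 0.0325, 0.05]]]
[ 2.65543932e-02  4.98343927e-01 -1.12254467e-01  9.60436676e-01
  2.82117034e-03  3.14029921e+00]
```

>>> {"api": "step_arm", "payload": {"targets": "-0.2 0 0 0.03 0 0 0.05; -0.2 0 0 0.06 0 0 0.05; -0.2 -0.07 -0.002 0.06 0 0 0.05; -0.2 -0.14 -0.004 0.06 0 0 0.05; -0.2 -0.2 -0.006 0.06 0 0 0.05; -0.2 -0.22 -0.006 0.06 0 0 0.05; -0.2 -0.22 -0.006 0.03 0 0 0.05; -0.2 -0.22 -0.006 0 0 0 0.05; -0.2 -0.22 -0.006 0 0 0 0.05; -0.2 -0.22 -0.006 0 0 0 0.05"}}

```text
clock: 4.75
eef_pos: [0.4497, 0.0128, 0.0166]
tool_rot: [0.999, 0.034, -0.001, -0.001]
ft_force: [0.7, -0.8, 0.7]
grip_width: 0.0343
grasp_force: 0.0
```

Run:
```python
from workcell import bot
import cv2
from h import *
a=cv2.cvtColor(bot.camera("side"),cv2.COLOR_RGB2BGR)
c=cv2.resize(a[190:290,312:412],None,fx=6,fy=6,interpolation=cv2.INTER_CUBIC)
c=cv2.convertScaleAbs(c,alpha=2,beta=15);cv2.imwrite("pics/m3.png",c)
o=bot.get_obs();p=o["eef_pos"];print(p,o["ft_force"],o["joint_pos"][5])
for dy in(-.024,.024):print([((proj("side",[p[0],p[1]+dy,z])-[312,190])*6).round(0).tolist() for z in(.012,.02,.03,.04,.05,.06)])
```

```text
[0.45063334 0.01285952 0.01719676] [ 0.46929458 -0.76602042  0.73344403] 3.100806533209283
[[[368.0, 452.0]], [[369.0, 435.0]], [[371.0, 413.0]], [[373.0, 391.0]], [[375.0, 369.0]], [[376.0, 347.0]]]
[[[325.0, 530.0]], [[326.0, 513.0]], [[328.0, 491.0]], [[329.0, 469.0]], [[331.0, 447.0]], [[332.0, 424.0]]]
```

View pics/m3.png

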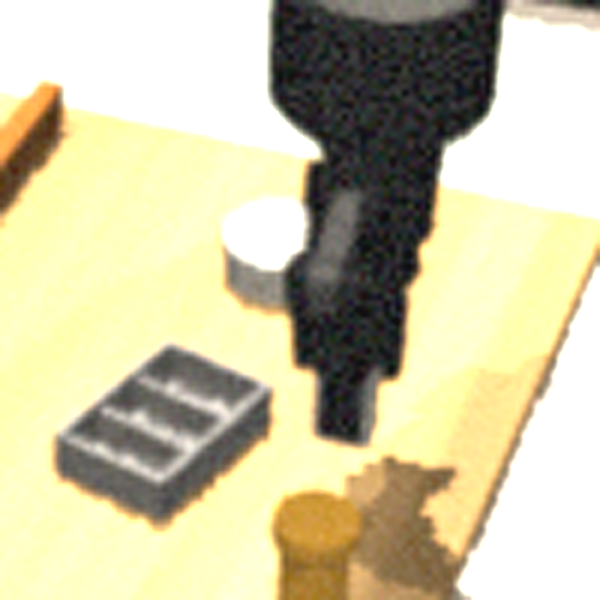

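The tip bottom is at (340,440) in this crop, which means z ≈ 0.05. The shadow is detached too, so the fingertips hover about 30 mm above the reported TCP. I'll lower the arm and measure the tip by pixel profile.

>>> {"api": "step_arm", "payload": {"targets": "-0.2 0 0 -0.01 0 0 0; -0.2 0 0 -0.02 0 0 0; -0.2 0 0 -0.03 0 0 0; -0.2 0 0 -0.04 0 0 0; -0.2 0 0 -0.04 0 0 0; -0.2 0 0 -0.04 0 0 0"}}

```text
clock: 5.3
eef_pos: [0.4503, 0.0128, -0.0036]
tool_rot: [0.999, 0.034, -0.001, -0.001]
ft_force: [-1.0, 0.1, -0.2]
grip_width: 0.0341
grasp_force: 0.0
```

```bash
cat > tip.py <<'E'
from h import *
a=bot.camera("side").astype(int).sum(2)
o=bot.get_obs();p=o["eef_pos"];print(p,o["ft_force"],o["joint_pos"][5])
for c in range(364,374): print(c,a[255:288,c])
print([(z,proj("side",[p[0],p[1]+.024,z]).round(1).tolist()) for z in(.012,.02,.03,.04,.05)])
E
python3 tip.py
```

```text
[ 0.45055166  0.01285746 -0.00333738] [-0.05308571  0.67075139  0.21650551] 3.100835714244443
364 [ 47  39  38  26  49 105 145 134 145 133 121 118 100  96 135 230 286 198
 178 187 198 184 193 196 214 179 176 123 156 141 144 158 160]
365 [ 20  24  50  35   8   3  61  32  49  58  21  34  45  27  49 141 216 200
 196 199 193 190 196 190 195 200 185 135 152 123 161 156 159]
366 [ 42  21  55  29  17  46  44  72  32  38  52  21  26  34  13 113 219 206
 180 188 187 179 202 178 187 180 149 161 153 127 147 141 145]
367 [ 29  35  23  49  44  41  23  38  40  14  46  10  31  44  31 103 198 234
 198 191 180 199 186 192 197 180 156 142 115 133 165 148 148]
368 [  1  25  31  34  47  43   5  24  11  58   5  22  40  40  42  73 170 208
 195 175 198 188 195 191 193 187 156 145 134 123 120 129 130]
369 [ 32  37  48  45  25  57  37  55  45  40  29  22  24   9  31  41 146 219
 197 185 181 196 192 195 183 173 123 136 117 131 137 152 136]
370 [ 47  59  47  45   3  32  48   0  42  40  47  38  63  55  50  56 129 207
 212 199 193 192 182 188 182 134 128 144 137 145 177 209 220]
371 [ 46  43  27  11  16  20  61  76 106 109 107 115 123 127 116 159 170 220
 216 179 198 191 181 165 159 137 143 152 166 172 180 216 237]
372 [ 36  16  45  45  41  67 129 155 155 162 161 165 169 180 163 183 188 206
 173 161 168 166 145 171 143 160 168 182 165 166 156 161 197]
373 [ 23  51   1  43 103 147 169 179 157 161 147 145 152 140 148 181 217 175
 165 163 165 152 163 172 154 176 168 176 171 157 164 150 186]
[(0.012, [[366.2, 278.4]]), (0.02, [[366.4, 275.5]]), (0.03, [[366.6, 271.9]]), (0.04, [[366.9, 268.2]]), (0.05, [[367.1, 264.4]])]
```

>>> {"api": "step_arm", "payload": {"targets": "-0.2 0 0 -0.008 0 0 0; -0.2 0 0 -0.014 0 0 0; -0.2 0 0 -0.02 0 0 0; -0.2 0 0 -0.026 0 0 0; -0.2 0 0 -0.028 0 0 0; -0.2 0 0 -0.028 0 0 0"}}

```text
clock: 5.85
eef_pos: [0.4504, 0.0129, -0.0175]
tool_rot: [0.999, 0.034, -0.0, -0.001]
ft_force: [0.2, -0.0, 0.3]
grip_width: 0.0342
grasp_force: 0.0
```

```bash
sed -i 's/range(364,374)/range(366,370)/' tip.py; python3 tip.py
```

```text
[ 0.45054421  0.01288401 -0.01731082] [ 0.35353273 -0.42253245  0.05916224] 3.1008300773405932
366 [ 55  21  23  26  34  30  36  30  17  39  22  47  19  35  42  59 112 199
 197 199 181 194 199 187 183 187 182 148 144 127 157 148 136]
367 [ 40  66  17  54  21   3  34  51  38  37  33  26  30  38  57  49  99 162
 189 201 193 189 194 203 185 184 161 131 137 103 135 150 168]
368 [ 48  40  32  32   8  64  18  20  44  27  21  27  19  54  13  55  57 143
 181 193 200 177 173 214 194 186 149 143 134 121 149 143 146]
369 [ 19  37  12  17  61  32  36   6  42  17  53  41  37  34  17  34  42 108
 173 192 192 184 191 192 197 165 141 131 132 107 127 144 159]
[(0.012, [[366.2, 278.4]]), (0.02, [[366.4, 275.5]]), (0.03, [[366.6, 271.9]]), (0.04, [[366.9, 268.2]]), (0.05, [[367.1, 264.5]])]
```

The stacker's cap, at rows 272 and below, now hides the tip. The earlier trend puts it at z ≈ 0.017 with no contact force, so I'm pushing again.

>>> {"api": "step_arm", "payload": {"targets": "-0.2 0.012 0 0 0 0 0; -0.2 0.024 0.001 0 0 0 0; -0.2 0.036 0.001 0 0 0 0; -0.2 0.048 0.001 0 0 0 0; -0.2 0.060 0.001 0 0 0 0; -0.2 0.072 0.002 0 0 0 0; -0.2 0.084 0.002 0 0 0 0; -0.2 0.096 0.002 0 0 0 0; -0.2 0.108 0.003 0 0 0 0; -0.2 0.12 0.003 0 0 0 0"}}

```text
clock: 6.73
eef_pos: [0.5113, 0.0145, -0.0172]
tool_rot: [0.999, 0.034, -0.0, -0.001]
ft_force: [0.3, 1.1, -0.2]
grip_width: 0.034
grasp_force: 0.2
```

Run:
```python
from workcell import bot
import cv2
a=cv2.cvtColor(bot.camera("side"),cv2.COLOR_RGB2BGR)
c=cv2.resize(a[195:315,272:412],None,fx=5,fy=5,interpolation=cv2.INTER_CUBIC)
cv2.imwrite("pics/m4.png",cv2.convertScaleAbs(c,alpha=1.8,beta=15))
```

```text
(no output)
```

View pics/m4.png

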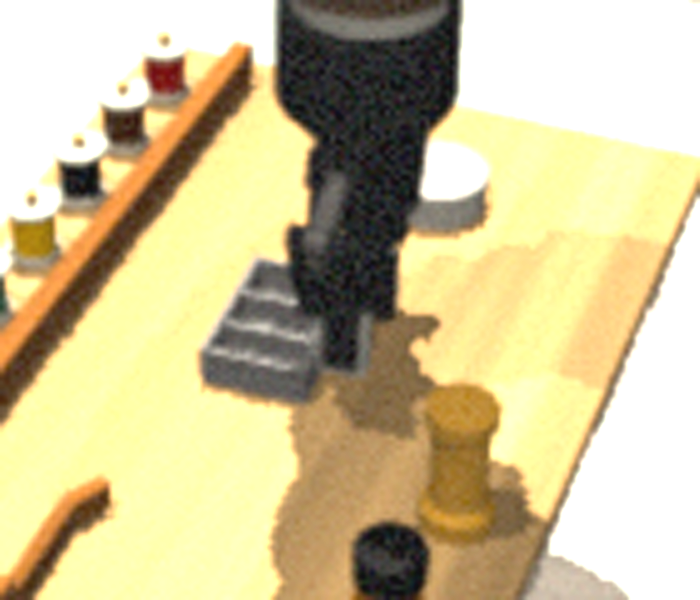

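The tray has squared to the fingers and is moving, with the tip at (342,370). Continuing almost to the rail.

>>> {"api": "step_arm", "payload": {"targets": "-0.2 0.012 0 0 0 0 0; -0.2 0.024 0.001 0 0 0 0; -0.2 0.036 0.001 0 0 0 0; -0.2 0.048 0.001 0 0 0 0; -0.2 0.060 0.001 0 0 0 0; -0.2 0.072 0.002 0 0 0 0; -0.2 0.084 0.002 0 0 0 0; -0.2 0.096 0.002 0 0 0 0; -0.2 0.108 0.003 0 0 0 0; -0.2 0.12 0.003 0 0 0 0"}}

```text
clock: 7.62
eef_pos: [0.5713, 0.0159, -0.0171]
tool_rot: [0.999, 0.034, -0.0, -0.001]
ft_force: [-0.4, -0.1, 1.3]
grip_width: 0.034
grasp_force: 0.4
```

>>> {"api": "step_arm", "payload": {"targets": "-0.2 -0.02 0 0 0 0 0; -0.2 -0.05 0 0 0 0 0; -0.2 -0.08 0 0.02 0 0 0.1; -0.6 -0.08 0 0.06 0 0 0.2; -1 -0.08 0 0.08 0 0 0.4; -1 -0.08 0 0.08 0 0 0.6; -1 -0.08 0 0.08 0 0 0.8; -1 -0.08 0 0.08 0 0 0.95; -1 -0.08 0 0.08 0 0 0.95; -1 -0.08 0 0.08 0 0 0.95"}}

```text
clock: 8.45
eef_pos: [0.5314, 0.0159, 0.0231]
tool_rot: [0.918, 0.396, -0.0, -0.001]
ft_force: [1.1, 1.0, 0.2]
grip_width: 0.0001
grasp_force: 0.0
```

>>> {"api": "step_arm", "payload": {"targets": "-1 -0.02 0 0 0 0 0.15; -1 -0.04 0 0 0 0 0.3; -1 -0.05 0 0 0 0 0.45; -1 -0.05 0 0 0 0 0.6; -1 -0.05 0 0 0 0 0.75; -1 -0.05 0 0 0 0 0.9; -1 -0.05 0 0 0 0 0.993; -1 -0.05 0 0 0 0 0.993; -1 -0.05 0 0 0 0 0.993; -1 -0.05 0 0 0 0 0.993"}}

```text
clock: 9.28
eef_pos: [0.506, 0.0159, 0.0229]
tool_rot: [0.7, 0.714, -0.001, -0.001]
ft_force: [1.0, 0.1, -0.7]
grip_width: 0.0002
grasp_force: 0.0
```

Run:
```python
from h import *
a=cv2.cvtColor(bot.camera("side"),cv2.COLOR_RGB2BGR)
c=cv2.resize(a[195:315,262:402],None,fx=5,fy=5,interpolation=cv2.INTER_CUBIC)
cv2.imwrite("pics/m5.png",cv2.convertScaleAbs(c,alpha=1.8,beta=15))
p=bot.get_obs()["eef_pos"];print(p,bot.get_obs()["joint_pos"])
print([(z,((proj("side",[p[0],p[1],z])-[262,195])*5).round().tolist()) for z in(.012,.03,.04,.05,.06)])
```

```text
[0.50588275 0.01586564 0.02290496] [ 3.13363208e-02  4.00910961e-01 -2.55994664e-01  9.16648583e-01
  2.35046857e-05  1.58177034e+00]
[(0.012, [[417.0, 356.0]]), (0.03, [[418.0, 323.0]]), (0.04, [[419.0, 305.0]]), (0.05, [[419.0, 287.0]]), (0.06, [[420.0, 268.0]])]
```

View pics/m5.png

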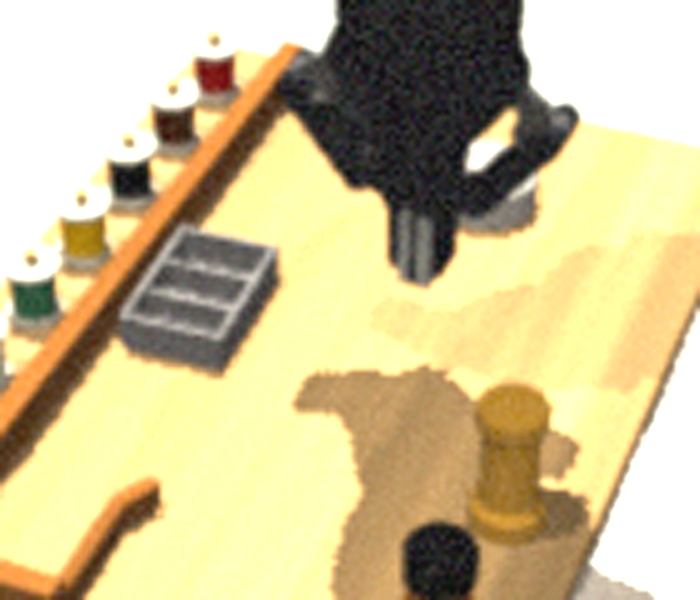

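The tray is near the rail with rim corners at about (185,228), (277,252), (222,340) and (122,320). The shut tips end at (418,280), about 30 mm above the reported TCP. Fitting the tray pose.

Run:
```python
from h import *
T=np.array([[24,36,30],[24,-36,30],[-24,-36,30],[-24,36,30]])/1e3
u=(np.array([(122,319),(185,228),(277,252),(222,341)])+.5)/5-.5+[262,195]
t,r=fit([("side",T,u)],[.59,.01,0]);print(t.round(4),r.round(1))
for s in([.551,.0255,.0237],[.5499,.0287,.0249]):
    c,q=np.cos(s[2]),np.sin(s[2]);d=t[:2]-s[:2];print("in st",c*d[0]+q*d[1],-q*d[0]+c*d[1],t[2]-s[2])
```

```text
[0.6056 0.0261 0.0591] [-0.4  0.1 -0.3  0.   0.8 -0.6  0.1  0.4]
in st 0.05463352769213325 -0.0006633650696729958 0.035439111821564145
in st 0.055652679563701554 -0.003955320014542327 0.034239111821564146
```

>>> {"api": "step_arm", "payload": {"targets": "-1 0 0.02 -0.03 0 0 0; -1 0 0.02 -0.05 0 0 0; -1 0 0.02 -0.066 0 0 0; -1 0 0.02 -0.066 0 0 0; -1 0.02 0.02 -0.066 0 0 0; -1 0.04 0.02 -0.066 0 0 0; -1 0.06 0.02 -0.066 0 0 0; -1 0.08 0.02 -0.066 0 0 0; -1 0.1 0.02 -0.066 0 0 0; -1 0.1 0.02 -0.066 0 0 0"}}

```text
clock: 10.17
eef_pos: [0.5581, 0.0255, -0.0097]
tool_rot: [0.699, 0.715, -0.0, 0.0]
ft_force: [0.2, 0.2, 0.4]
grip_width: -0.0001
grasp_force: 0.0
```

>>> {"api": "step_arm", "payload": {"targets": "-1 0.006 0 0 0 0 0; -1 0.012 0 0 0 0 0; -1 0.018 0 0 0 0 0; -1 0.024 0 0 0 0 0; -1 0.028 0 0 0 0 0; -1 0.032 0 0 0 0 0"}}

```text
clock: 10.67
eef_pos: [0.5719, 0.0259, -0.01]
tool_rot: [0.699, 0.715, -0.001, -0.001]
ft_force: [-0.2, -0.7, 0.3]
grip_width: -0.0
grasp_force: 0.0
```

>>> {"api": "step_arm", "payload": {"targets": "-1 0.004 0 0 0 0 0; -1 0.008 0 0 0 0 0; -1 0.012 0 0 0 0 0; -1 0.012 0 0 0 0 0"}}

```text
clock: 11.0
eef_pos: [0.5781, 0.0259, -0.0101]
tool_rot: [0.699, 0.715, -0.001, -0.001]
ft_force: [-1.2, 0.1, 0.1]
grip_width: -0.0001
grasp_force: 0.0
```

```bash
python3 -c "
from workcell import bot
import cv2
cv2.imwrite('pics/x.png',cv2.cvtColor(bot.camera('side'),cv2.COLOR_RGB2BGR))
o=bot.get_obs();print(o['eef_pos'],o['ft_force'])"
```

```text
[ 0.57790164  0.02587554 -0.01013042] [-0.72980636 -0.01877583  0.3183802 ]
```

>>> {"api": "step_arm", "payload": {"targets": "-1 0.003 0 0 0 0 0; -1 0.006 0 0 0 0 0; -1 0.006 0 0 0 0 0"}}

```text
clock: 11.3
eef_pos: [0.581, 0.0259, -0.0101]
tool_rot: [0.699, 0.715, -0.001, -0.001]
ft_force: [-0.9, 1.0, 0.8]
grip_width: 0.0
grasp_force: 0.0
```

>>> {"api": "step_arm", "payload": {"targets": "-1 0.003 0 0 0 0 0; -1 0.006 0 0 0 0 0; -1 0.006 0 0 0 0 0"}}

```text
clock: 11.55
eef_pos: [0.5834, 0.0257, -0.0102]
tool_rot: [0.699, 0.715, -0.001, -0.001]
ft_force: [-1.4, -0.3, 0.9]
grip_width: 0.0
grasp_force: 0.8
```

>>> {"api": "step_arm", "payload": {"targets": "-1 0.002 0 0 0 0 0; -1 0.004 0 0 0 0 0; -1 0.004 0 0 0 0 0"}}

```text
clock: 11.8
eef_pos: [0.5834, 0.0258, -0.0104]
tool_rot: [0.699, 0.715, -0.003, -0.003]
ft_force: [-7.2, -0.1, 4.4]
grip_width: -0.0002
grasp_force: 3.2
```

Run:
```python
from h import *
a=cv2.cvtColor(bot.camera("side"),cv2.COLOR_RGB2BGR)
c=cv2.resize(a[225:295,262:342],None,fx=8,fy=8,interpolation=cv2.INTER_CUBIC)
cv2.imwrite("pics/m6.png",cv2.convertScaleAbs(c,alpha=1.8,beta=15))
print(bot.get_obs()["eef_pos"],bot.get_obs()["ft_force"])
```

```text
[ 0.58338146  0.02575307 -0.0103251 ] [-5.40051918  0.51682645  4.81770837]
```

View pics/m6.png

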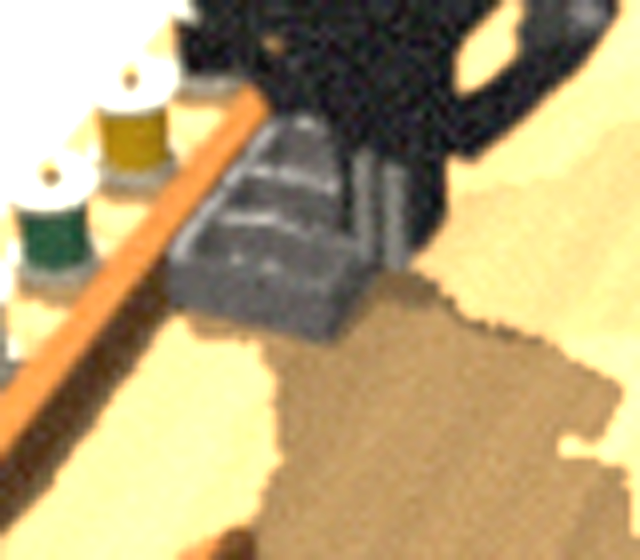

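Force is -7 N on x and the tray rim lies along the rail, so it is flat against it. Now I move over to the tray's -y end.

>>> {"api": "step_arm", "payload": {"targets": "-1 -0.02 0 0 0 0 0; -1 -0.05 0 0 0 0 0; -1 -0.05 -0.02 0.06 0 0 0; -0.7 -0.05 -0.06 0.12 0 0 0; -0.5 -0.02 -0.12 0.12 0 0 0; -0.5 0.03 -0.17 0.12 0 0 0; -0.5 0.05 -0.17 0.12 0 0 0; -0.5 0.05 -0.17 0.08 0 0 0; -0.5 0.05 -0.17 0.05 0 0 0; -0.5 0.05 -0.17 0.05 0 0 0"}}

```text
clock: 12.68
eef_pos: [0.6088, -0.0593, 0.0117]
tool_rot: [0.699, 0.715, -0.002, -0.003]
ft_force: [-0.6, 0.1, 0.1]
grip_width: 0.0211
grasp_force: 0.0
```

Run:
```python
from h import *
a=bot.camera("side").astype(int);s=a.sum(2)
o=bot.get_obs();p=o["eef_pos"];print(p,o["ft_force"])
# grey tray pixels: low saturation, mid-brightness ; bounding region in the side view
m=((a.max(2)-a.min(2)<18)&(s>60)&(s<330)).astype(np.uint8)[215:300,250:345]
n,l,st,ce=cv2.connectedComponentsWithStats(m)
for i in range(1,n):
    if st[i,4]>60: print(st[i,:5]+[250,215,0,0,0],ce[i]+[250,215])
for y in(.022,.025):
    for pose in([.6125,y,.0237],):
        T=np.array([[24,36,30],[24,-36,30],[-24,-36,30],[-24,36,30],[24,36,12],[-24,36,12]])/1e3
        print(y,proj("side",pl(pose,T)).round(1).tolist())
b=s[215:275,262:336]
for r in b[::2]: print("".join(" .:-=+*#%@"[min(9,v//70)] for v in r))
```

```text
[ 0.60938622 -0.05912313  0.01310099] [-0.24497643 -0.65203722 -0.29350989]
[283 239  33  29 612] [298.93137255 252.93300654]
0.022 [[283.3, 256.3], [297.0, 238.5], [316.2, 243.1], [303.3, 261.4], [283.7, 262.7], [303.5, 267.8]]
0.025 [[282.7, 257.0], [296.5, 239.2], [315.7, 243.8], [302.7, 262.2], [283.1, 263.5], [302.9, 268.6]]
%%%%%%%%%%%%%%#%%%%%%%#%%%%%%*+*######+----:..:.    .........   .=+==++*+*
#%%#%#%%%%%#%%%%%%%%%%%%%%%%#*=.:::::..+===-..:.    ......::.   .=++***+++
#%%%%%%%%#%#%%####%%%%%%####**-..     :+**+-..::     .:--:::.   .++***+++*
%#%%##%%%##%%%##%%%%%#%%#**##*+:      :=+==:..::.   .:=+-:::.   .+***+++**
%%%####%%#%%%%%%%%%%%###+-=*#%#=:.....::----::::   .:=++=:::.  .-+***+++**
#%##%%%######%%%#%%%**#%######+-:--:-::---::....  :=++++=-::..:=***+++++++
####%%%%%%%%%%%#%%%#*=-====-::++====------:.. ...:=++++++-:::=+*+++=++++++
#%%#%#%%%%%%#%#%%##*+=.      .=+**+=-:::...  ..:======+++====+++====++++++
###%%%%%%%#%%%%###**+=:      .=++=-:..... ....:==========+++++++++++++++++
%##%%%%%#%%%%##*+*###*-.     .:--:......   .:===========++++++==++++++++++
%%%%%%%%%####%#=-+
[... 781 characters left out ...]
..::::-:---------------:-
**=:.......:-------..:-----:--::::::......::......::-:::-:---------------:
#+-----:--::-----:. ....:..:.::----::::::::.....::::-::--------------:----
*+-:-:----------... ....:..........::::::......::::::::-------------------
-++**===------:.... ...::::.:.:.:......:......::-::----------------:--:---
-++***+=----:..  ..:-=+====-::::.:..:.:.....:::--:-:----------------------
-++++==----:......:=++*+**+++++===-:::::..::::--:-:--------------:--------
-+===----:.   ...:=+++*+++*++*****=-::-::--::-:-------------------:-------
::------:. .....:=++++++++*+*****=-:-::---::-:----------------------------
:-----:.. ....:=+*++**+++*******++--::::-----:--------------:-------------
```

The tray's measured extent (283–316, 239–268) matches the predicted flat-on-rail pose. Lowering the tips and starting the slide.

>>> {"api": "step_arm", "payload": {"targets": "-0.5 0.006 0 -0.03 0 0 0; -0.5 0.006 0 -0.049 0 0 0; -0.5 0.006 0 -0.049 0 0 0; -0.5 0.006 0.03 -0.049 0 0 0; -0.5 0.005 0.05 -0.049 0 0 0; -0.5 0.005 0.06 -0.049 0 0 0; -0.5 0.005 0.07 -0.049 0 0 0; -0.5 0.004 0.08 -0.049 0 0 0; -0.5 0.004 0.09 -0.049 0 0 0; -0.5 0.004 0.1 -0.049 0 0 0"}}

```text
clock: 13.57
eef_pos: [0.613, -0.0087, -0.0092]
tool_rot: [0.699, 0.715, -0.001, -0.001]
ft_force: [-0.6, 0.1, 0.1]
grip_width: 0.0216
grasp_force: 0.3
```

>>> {"api": "step_arm", "payload": {"targets": "-0.5 0 0.01 0 0 0 0; -0.5 0 0.02 0 0 0 0; -0.5 -0.001 0.03 0 0 0 0; -0.5 -0.001 0.04 0 0 0 0; -0.5 -0.001 0.05 0 0 0 0; -0.5 -0.001 0.06 0 0 0 0; -0.5 -0.001 0.07 0 0 0 0; -0.5 -0.002 0.08 0 0 0 0; -0.5 -0.002 0.08 0 0 0 0"}}

```text
clock: 14.32
eef_pos: [0.6116, 0.0321, -0.0097]
tool_rot: [0.699, 0.715, -0.001, -0.001]
ft_force: [-0.0, -0.2, -0.2]
grip_width: 0.0214
grasp_force: 0.0
```

```bash
cat > tr.py <<'E'
from h import *
import sys
y0=float(sys.argv[1])
a=bot.camera("side").astype(int);s=a.sum(2)
o=bot.get_obs();p=o["eef_pos"];print(o["clock"],p,o["ft_force"])
m=((a.max(2)-a.min(2)<18)&(s>60)&(s<330)).astype(np.uint8)[215:310,230:345]
n,l,st,ce=cv2.connectedComponentsWithStats(m)
for i in range(1,n):
    if st[i,4]>150: print(st[i,:5]+[230,215,0,0,0],ce[i]+[230,215])
x0=.6125-.0237*(y0-.024)
T=np.array([[24,36,30],[24,-36,30],[-24,-36,30],[-24,36,30],[24,36,12],[-24,36,12]])/1e3
print("pred",proj("side",pl([x0,y0,.0237],T)).round(1).tolist())
c=cv2.resize(s[230:300,245:335].astype(np.float32),None,fx=1.3,fy=.65,interpolation=cv2.INTER_AREA)
for r in c: print("".join(" .:-=+*#%@"[min(9,int(v)//70)] for v in r))
E
python3 tr.py .070
```

```text
14.3667 [ 0.6115649   0.0316445  -0.00973008] [-0.74451503 -0.57561076 -0.01473281]
[271 240  37  44 788] [289.07994924 265.47969543]
pred [[273.3, 269.2], [288.0, 250.1], [307.7, 255.0], [293.9, 274.7], [273.8, 275.7], [294.2, 281.3]]
%%%%%%%%%%%%%%%%%##%%%%%%%%%%%%%%%%%%###-.      ....            ..==-.             .-++++++-:.     .:=+**************
%%%%%%%%%%%%%%%%%%%%%%%%%%%%%%%%%%%%%%%%+-.       .             ..---:.            .-+++++=:.     .:=+***************
%%%%%%%%%%%%%%%%%%%%%%%%%%%%%%%%%%%%%%%%#+-.                    ..---:.            .-+++=-:      .-+*****************
%%%%%%%%%%%%%%%%%%%%%%%%%%%%%%%%%%%%%%%%#*=:.                  .::---:.            .:-=-:.      :=+******************
%%%%%%%%%%%%%%%%%%%%%%%%%%%%%%%%%%%########*=-:::::.           .::::..                        .-=+***************+++*
%%%%%%%%%%%%%%%%%%%%%%%%%%%%%%%%%%%#*+++****++=--===:..           .. ..                     .:-+************+++++++++
%%%%%%%%%%%%%%%%%%%%%%%%%%%%%%%%%##*+=--:::::::::=+*+-:            ......                  .-=***********+++=====++++
%%%%%%%%%%%%%%%%%%%%%%%%%%%%%%%%##**++
[... 3863 characters left out ...]
-----:.... ...:-=+*******+*********+=--------:::::......:::----------------------------------------------====+
*++==-----:.. .....::-=+*****+*++********+=-------::::..........::---------------------------------------------------
+==------:.. .....:-=+++****+++**********+=------::.............:::--------------------------------------------------
==-----:...   ...:-=++*****++***********+=------::.............:::----------------------------------------------:----
-----::........:-=++*****+++************+=-----:.............:::-----------------------------------------------------
----:....... .:-=+******++++************+=---:::...........:---------------------------------------------------------
```

>>> {"api": "step_arm", "payload": {"targets": "-0.5 0 0.01 0 0 0 0; -0.5 0 0.02 0 0 0 0; -0.5 -0.001 0.03 0 0 0 0; -0.5 -0.001 0.04 0 0 0 0; -0.5 -0.001 0.05 0 0 0 0; -0.5 -0.001 0.06 0 0 0 0; -0.5 -0.001 0.07 0 0 0 0; -0.5 -0.002 0.08 0 0 0 0; -0.5 -0.002 0.09 0 0 0 0; -0.5 -0.002 0.1 0 0 0 0"}}

```text
clock: 15.2
eef_pos: [0.6107, 0.0814, -0.0096]
tool_rot: [0.699, 0.715, -0.001, -0.001]
ft_force: [0.6, 0.3, -0.9]
grip_width: 0.0217
grasp_force: 0.1
```

>>> {"api": "step_arm", "payload": {"targets": "-0.5 0 0.01 0 0 0 0; -0.5 0 0.02 0 0 0 0; -0.5 -0.001 0.03 0 0 0 0; -0.5 -0.001 0.04 0 0 0 0; -0.5 -0.001 0.05 0 0 0 0; -0.5 -0.001 0.06 0 0 0 0; -0.5 -0.001 0.07 0 0 0 0; -0.5 -0.002 0.076 0 0 0 0; -0.5 -0.002 0.076 0 0 0 0"}}

```text
clock: 15.95
eef_pos: [0.6097, 0.1198, -0.0096]
tool_rot: [0.699, 0.715, -0.001, -0.001]
ft_force: [-0.3, -0.2, 0.5]
grip_width: 0.0212
grasp_force: 0.0
```

Guarded finish against the end wall.

>>> {"api": "step_arm", "payload": {"targets": "-0.5 0 0.006 0 0 0 0; -0.5 0 0.012 0 0 0 0; -0.5 0 0.016 0 0 0 0; -0.5 0 0.02 0 0 0 0; -0.5 0 0.02 0 0 0 0"}}

```text
clock: 16.37
eef_pos: [0.6097, 0.1293, -0.0096]
tool_rot: [0.699, 0.715, -0.001, -0.001]
ft_force: [0.2, -0.5, -0.2]
grip_width: 0.0209
grasp_force: 0.0
```

>>> {"api": "step_arm", "payload": {"targets": "-0.5 0 0.003 0 0 0 0; -0.5 0 0.006 0 0 0 0; -0.5 0 0.006 0 0 0 0"}}

```text
clock: 16.62
eef_pos: [0.6097, 0.1321, -0.0096]
tool_rot: [0.699, 0.715, -0.001, -0.001]
ft_force: [0.2, -0.5, -0.1]
grip_width: 0.0216
grasp_force: 0.0
```

>>> {"api": "step_arm", "payload": {"targets": "-0.5 0 0.003 0 0 0 0; -0.5 0 0.006 0 0 0 0; -0.5 0 0.006 0 0 0 0"}}

```text
clock: 16.87
eef_pos: [0.6098, 0.1336, -0.0096]
tool_rot: [0.699, 0.715, -0.002, 0.0]
ft_force: [0.2, -4.3, 1.1]
grip_width: 0.0211
grasp_force: 2.4
```

>>> {"api": "step_arm", "payload": {"targets": "-0.5 0 0.003 0 0 0 0; -0.5 0 0.004 0 0 0 0; -0.5 0 0.004 0 0 0 0"}}

```text
clock: 17.12
eef_pos: [0.6098, 0.1336, -0.0096]
tool_rot: [0.7, 0.714, -0.003, 0.001]
ft_force: [0.7, -9.4, 1.7]
grip_width: 0.0214
grasp_force: 4.6
```

It stopped firm at TCP y = 0.1336 (0.134 predicted). Backing off and moving clear.

>>> {"api": "step_arm", "payload": {"targets": "-0.5 0 -0.02 0 0 0 0; -0.5 0 -0.06 0 0 0 0; -0.5 0 -0.08 0.06 0 0 0; -0.5 0 -0.08 0.14 0 0 0; -0.5 0 -0.08 0.22 0 0 0; -0.5 0 -0.08 0.3 0 0 0; -0.5 -0.1 -0.15 0.35 0 0 0; -0.5 -0.15 -0.22 0.35 0 0 0; -0.5 -0.2 -0.28 0.35 0 0 0; -0.5 -0.25 -0.34 0.35 0 0 0"}}

```text
clock: 17.95
eef_pos: [0.496, -0.0193, 0.1662]
tool_rot: [0.698, 0.716, 0.001, -0.0]
ft_force: [-0.5, -0.8, -0.3]
grip_width: 0.0214
grasp_force: 0.0
```

>>> {"api": "step_arm", "payload": {"targets": "-0.5 -0.05 -0.07 0 0 0 0; -0.5 -0.1 -0.14 0 0 0 0; -0.5 -0.15 -0.21 0 0 0 0; -0.5 -0.2 -0.28 0 0 0 0; -0.5 -0.25 -0.35 0 0 0 0; -0.5 -0.3 -0.42 0 0 0 0; -0.5 -0.3 -0.5 0 0 0 0; -0.5 -0.3 -0.5 0 0 0 0"}}

```text
clock: 18.62
eef_pos: [0.3457, -0.2743, 0.1657]
tool_rot: [0.702, 0.713, -0.001, 0.001]
ft_force: [1.4, -0.5, -0.5]
grip_width: 0.0211
grasp_force: 0.0
```

Run:
```python
from h import *
o=bot.get_obs();print(o["clock"],o["eef_pos"],o["ft_force"])
for n,(r0,r1,c0,c1),q,th in(("top",(200,240,212,260),[(18,4)],0),("side",(260,325,235,305),[],0)):
    a=bot.camera(n);cv2.imwrite(f"pics/end_{n}.png",cv2.cvtColor(a,cv2.COLOR_RGB2BGR))
    a=a.astype(int);s=a.sum(2);b=cv2.cvtColor(cv2.imread(f"pics/{n}0.png"),cv2.COLOR_BGR2RGB).astype(int)
    m=((a.max(2)-a.min(2)<22)&(s>60)&(s<400)).astype(np.uint8)[r0:r1,c0:c1]
    k,l,st,ce=cv2.connectedComponentsWithStats(m)
    for i in range(1,k):
        if st[i,4]>60:
            pts=np.argwhere(l==i)[:,::-1]+[c0,r0];print(n,st[i]+[c0,r0,0,0,0],cv2.minAreaRect(pts.astype(np.float32)))
    T=np.array([[24,36,30],[24,-36,30],[-24,-36,30],[-24,36,30],[24,36,12],[-24,36,12],[24,-36,12],[-24,-36,12]])/1e3
    P=pl([.551,.0255,.0237],[[.061,.154,0]])[0]
    print("pred",proj(n,pl([P[0],P[1],.0237],T)).round(1).tolist())
    d=(abs(a-b).sum(2)>110).astype(np.uint8);k,l,st,ce=cv2.connectedComponentsWithStats(d)
    print("changed",[st[i].tolist() for i in range(1,k) if st[i,4]>25])
```

```text
18.6167 [ 0.34565641 -0.27427911  0.1656745 ] [ 1.42037011 -0.45567278 -0.4920672 ]
top [221 204  30  21 575] ((235.5, 214.0), (29.0, 20.0), 0.0)
pred [[219.9, 204.2], [248.1, 203.9], [248.0, 222.3], [219.7, 222.6], [221.1, 205.6], [220.8, 223.8], [248.9, 205.3], [248.8, 223.5]]
changed [[223, 204, 26, 2, 28], [222, 207, 13, 14, 78], [234, 206, 16, 15, 137], [221, 222, 29, 3, 81], [282, 237, 33, 26, 410], [353, 279, 150, 201, 8524], [498, 293, 41, 93, 481], [261, 314, 131, 107, 5182], [508, 408, 132, 72, 5024], [174, 422, 89, 58, 2682], [269, 422, 93, 58, 1856], [458, 451, 16, 29, 48], [617, 457, 23, 23, 230]]
side [253 263  11  11  84] ((257.7162170410156, 268.29730224609375), (9.699540138244629, 9.86393928527832), 80.53767395019531)
side [248 280  37  29 640] ((267.3040466308594, 295.0743103027344), (24.760746002197266, 32.549339294433594), 35.53767776489258)
pred [[247.3, 303.2], [264.8, 280.5], [285.9, 286.3], [269.4, 309.7], [248.3, 309.9], [270.1, 316.5], [265.5, 287.1], [286.4, 293.0]]
changed [[461, 21, 20, 10, 77], [458, 33, 34, 18, 189], [539, 162, 39, 100, 1977], [573, 222, 33, 39, 798], [596, 226, 29, 36, 508], [431, 232, 115, 125, 4657], [321, 247, 37, 32, 726], [573, 262, 17, 13, 115], [570, 272, 12, 19, 99], [619, 278, 16, 8, 43], [248, 281, 38, 29, 528], [546, 302, 24, 29, 474], [546, 370, 94, 110, 4371]]
```

Both views put the tray at the predicted home pose. On the board only the tray has changed, and the hand is clear.

```bash
python3 -c "
from workcell import bot
print(bot.job_done())"
```

```text
the job is handed in; nothing more can be done
None
```

The tray was pushed flat to the rail, slid home against the end wall and handed in at about 18.6 s; both cameras put it within about 2 px of the predicted home pose, with nothing else on the board shifted.

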